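# Lock the glass mould with the T-key

### The arm

A 6-joint arm with a two-finger parallel gripper is mounted at the origin on the work surface. World frame = base frame: x ahead of the robot, y to its left, z up, the work surface at z = 0. Lengths are in m, angles in rad, forces in N, time in s.
With the tool pointing down it reaches from about 0.25 to 0.775 m from the base axis. Payload 4 kg.
Tool frame: the origin (TCP) lies where the fingers leave the gripper's body, on its centre line; the fingertips stand 97 mm ahead of it and the grasp point (between the pads) lies 78 mm ahead of it; z points along the fingers, x is the direction in which the jaws open and shut, and the axes are right-handed (so a half turn about z gives the same grasp; the last joint's range is limited). The gripper opens to 94 mm and grips with 3 to 60 N. Pads are 16 mm wide; open, the fingers measure 119 mm over their backs; the gripper's body (75 mm by 177 mm) begins 78 mm behind the grasp point.
Start: joints at [-1.415, 0.087, 1.371, -0, 1.684, -0.103], TCP at [0.141, -0.532, 0.303] pointing down, gripper open.
Joint ranges: [-3.1, 3.1], [-0.76, 2.03], [0.27, 2.55], [-1.08, 4.22], [0.17, 2.65], [-2.57, 2.57]. Speed limits (rad/s): [2.79, 2.79, 3.14, 3.14, 3.14, 3.14].

### API

Orientations are given as [roll, pitch, yaw] about the fixed x, y, z axes, in that order (R = Rz(yaw) Ry(pitch) Rx(roll)).
In Python, from bench import * gives the robot as it stands.
- The arm moves only by the tool jog_arm, never from a script. Its argument "moves" is a list of rows, each a list of 7 numbers: the turn, a rotation vector about the world's x, y, z in rad, then the shift along the world's x, y, z in mm, then the finger opening in mm, from 0 to 94. In form: [[rx, ry, rz, tx, ty, tz, fingers], ...]. A call has 1 to 12 rows; each row shifts and turns the commanded pose from where the row before left it; what a row does not reach is not made up. A row lasts 1/8 s, in which the tool goes at most 62.5 mm and 10.7 degrees, less where a joint would pass 70% of its speed; a pose out of reach is approached as far as the arm can. A call is refused whole if a number of a shift passes 62.5 or a number of a turn 0.188, either way. A call with a gripper value outside its range is refused whole. The fingers move at their own pace and stop on an object; the grip force is fixed at half the most. Time passes only in rows, so rows that do not move let the fingers close. It gives the time, the measured TCP pose, the force and the opening at its end, in the units of the state.
- get_obs(): the state, without advancing time (a new reading comes with each control period).
- snapshot(name): name is "scene" or "top" or "wrist"; returns the picture (400x640x3 uint8, red, green, blue); there is no depth.
- get_calibration(name): a dict with "camera_matrix" (3x3 intrinsics, pixels), "k1" (the pictures are not rectified: a ray, as slopes to the right and down, at radius r is drawn at 1 + k1 r^2 times it, then the intrinsics apply), "R" (3x3) and "t" (3): a world point X has camera coordinates R X + t. Camera axes: x right, y down, z forward; pixel columns grow to the right and rows downward; lengths in m; the calibration is good to about 2 mm. A picture is of the moment at which its call begins: read the wrist's pose just before it. get_calibration takes no time and is no camera call; for the wrist camera it gives the pose at the moment of the call.
- close_job(): hands the job in, once; it reports no verdict.
Trained networks look in the newest picture that a camera, given by its name, has taken for a name from the list of things; names that differ only in an ending like _2 or _b are one class to them, and where a whole thing is asked for, a point or a joint stands for the part that bears it (a point fixed in the world has none). Each returns a list of dicts, best first, with "conf" (0 to 1); they miss things now and then, are a little off and sometimes report something else, mostly with a low value. They report only what shows in the picture. A call takes as long as a camera call. They do not tell look-alikes from the thing itself.
- look_for(label, camera): "bbox" ([left, top, right, bottom] in pixels, round what is visible of it).
The state is a dict: "time": time; "joint_positions": joint angles; "qvel": joint speeds; "joint_torque": joint torques, N m; "tool_pos": TCP position; "ee_rot": TCP orientation; "wrist_force": force on the tool from outside, world axes, zero at the start; "wrist_torque": the same for the moment, N m; "width": finger opening in m.
Only numpy, scipy, OpenCV 4.12 (cv2) and the standard library are available. Lean on these libraries where they do the work, as an engineer would, in place of code of your own. Each camera call takes 0.05 s, during which the arm holds its last target.

### The job

Lock the glass mould: take the orange-handled T-key out of its stand, lower its blade into the slot at the bottom of the steel well on the green mould carrier, and turn it clockwise until the lock is home at its stop. Leave the key standing in the slot, let go of it, and leave the blue key where it is.

Things in the scene. Friction and masses are not known exactly. Their poses are not given: they have to be found in the camera images.
- carrier: Fixed mould carrier: green base 150 x 230 x 28 mm, steel well tube (52 mm outside) and, 100 mm along its +y, a banded wood mould 113 mm high. Origin: on the well's axis at bench height, z up. Well mouth at 113 mm, a funnel from 50 mm wide to the 34 mm bore at 98 mm. At its bottom the lock's slot right across the bore: floor at 32 mm, 11 mm wide, bevelled out to 25 mm from 42 mm up to 49 mm.
- lock (a joint): Angle of the slotted lock screw in the well, rad, growing clockwise seen from above: starts at 0 to 0.3 (open), hard stop at 1.25 (locked). Takes 0.12 N m, stays where left. Slot direction in the carrier's frame, counterclockwise from +x: 0.62 minus this. A red pointer on the green base outside the tube shows it: near the white dot open, at the yellow dot locked. Not to be touched by the robot.
- blade_key: To use; upright in one of the stand's two tubes (42 mm wide, 75 mm high, 110 mm apart). Orange bar 76 x 14 x 18 mm (x, y, z), centred 140 mm above the origin; 12 mm shaft; 28 mm collar 55 to 65 mm up; blade 22 x 5 x 30 mm (x, y, z). Origin: centre of the blade's lower end, 8 mm above the bench at start; z up, x along bar and blade width. 0.22 kg. Fits the slot either way round, 15 degrees play.
- round_key: The other T-key, same size and shape, with a blue bar and a round 18 mm end that does not fit the slot. Origin: centre of its lower end. It stands in the stand's other tube and must stay there; either key may be in either tube.
Not all that is in view belongs to the job. What is shaped like the blade_key but turquoise is not meant. Leave any yellow look-alike of the round_key alone.

How it is judged:
On the way, in this order (a step that is already met when the one before it is completed fails the run):
1. the orange key's blade stands in the lock's slot (z of blade_key in the frame of carrier below 0.038 m and horizontal distance between blade_key and carrier below 0.012 m and value of joint lock below 0.8 rad), for 0.1 s.
2. the lock has been turned clockwise to its stop with the orange key in the slot (value of joint lock above 1.07 rad and z of blade_key in the frame of carrier below 0.04 m and horizontal distance between blade_key and carrier below 0.012 m), for 0.1 s.
At the end, for the whole second after the job is handed in: The lock is within 10 degrees of its stop (joint above 1.07); the orange key stands at rest in the slot, lower end within 12 mm of the well axis and below 40 mm height, leaning under 14 degrees; the blue key still stands upright in its tube, moved less than 30 mm (all of step 2 and angle between each of blade_key, round_key's own z axis and vertical below 0.25 rad and linear speed of blade_key below 0.03 m/s and distance of round_key from where it was at the start of the episode below 0.03 m); the robot touches nothing.
It fails at once if the robot touches the lock screw itself (contact force between the arm and lock above 1 N).
It fails at once if the blue key is taken out of the stand (distance of round_key from where it was at the start of the episode above 0.04 m).
It also fails if it takes over 45 s, if anything falls off the work surface, if the arm or the gripper's body presses on something with over 40 N, if the wrist force passes 120 N, or if a joint passes its speed limit or range.

## Working session

There is one attempt and no reset: what is moved stays moved. The work goes in short steps, Python scripts to look and compute and a tool call to move; the robot and the scene stay as the last step left them, time stands still between calls to the robot, and variables do not carry over. Pictures are saved under pics/ and viewed, and the job is handed in when it is done.

Besides the shell and the picture viewer there is one more tool, called as a command line: name --pt "numbers of a row" for each row, then --argument value for the rest. jog_arm: Moves the arm, as the interface text tells. Its arguments: {"type":"object","properties":{"moves":{"type":"array","items":{"type":"array","items":{"type":"number"}}}},"required":["moves"]}

```bash
mkdir -p pics; ls
python3 - <<'E'
from bench import *
import cv2
o=get_obs();print({k:o[k] for k in('time','tool_pos','ee_rot','width')})
for c in('scene','top'):
    im=snapshot(c);cv2.imwrite(f'pics/{c}0.png',im[:,:,::-1])
    k=get_calibration(c);print(c,k)
    for l in('carrier','lock','blade_key','round_key'):
        print(l,[(d['bbox'],round(d['conf'],2)) for d in look_for(l,c)[:4]])
E
```

```text
pics
{'time': 0.0, 'tool_pos': array([ 0.14069431, -0.53134205,  0.30150045]), 'ee_rot': array([-3.14134064e+00,  2.23468773e-03, -1.31202906e+00]), 'width': 0.09381520655960433}
scene {'camera_matrix': array([[389.21841516,   0.        , 320.02489773],
       [  0.        , 389.21841516, 197.95968348],
       [  0.        ,   0.        ,   1.        ]]), 'k1': -0.037334484090114445, 'R': array([[-0.40931269,  0.9123906 , -0.00255343],
       [ 0.6576392 ,  0.29308504, -0.6939826 ],
       [-0.63243483, -0.28573512, -0.71998724]]), 't': array([ 0.26374853, -0.27741601,  1.24283592])}
carrier [([375.3, 233.2, 515.1, 354.4], 0.56)]
lock [([422.5, 284.5, 428.4, 306.5], 0.41)]
blade_key [([215.3, 170.1, 246.0, 208.7], 0.9), ([157.7, 162.3, 196.9, 212.5], 0.81)]
round_key [([258.2, 143.2, 273.4, 180.7], 0.69), ([273.4, 111.8, 293.4, 159.5], 0.59)]
top {'camera_matrix': array([[387.20590794,   0.        , 317.67736497],
       [  0.        , 387.20590794, 196.86635772],
       [  0.        ,   0.        ,   1.        ]]), 'k1': 0.013891767161423195, 'R': array([[ 0.01994161, -0.99972754, -0.01213181],
       [-0.9910885 , -0.01816793, -0.13196026],
       [ 0.13170389,  0.0146552 , -0.99118077]]), 't': array([-0.07486682,  0.50919129,  0.79775255])}
carrier [([104.8, 109.2, 232.8, 198.0], 0.67)]
lock [([104.6, 113.5, 230.2, 197.5], 0.53)]
blade_key [([442.2, 123.8, 490.9, 156.6], 0.76), ([385.8, 117.1, 411.0, 154.2], 0.59)]
round_key [([374.2, 171.9, 392.4, 211.6], 0.88), ([386.3, 249.8, 406.7, 295.0], 0.7), ([105.8, 112.6, 231.1, 197.1], 0.3)]
```

View pics/scene0.png

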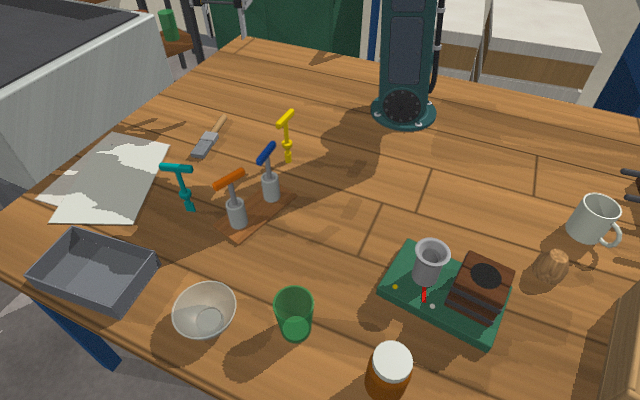

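View pics/top0.png

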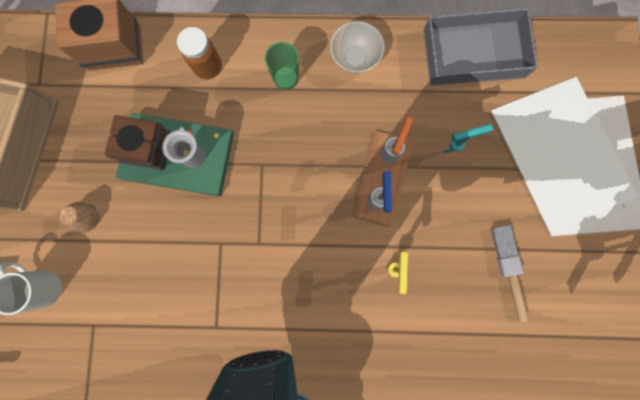

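Run:
```python
import cv2
a=cv2.imread('pics/top0.png')
cv2.imwrite('pics/c1.png',cv2.resize(a[90:220,340:500],None,fx=5,fy=4.5,interpolation=2)[:600])
cv2.imwrite('pics/c2.png',cv2.resize(a[95:210,90:245],None,fx=5,fy=5,interpolation=2))
s=cv2.imread('pics/scene0.png')
cv2.imwrite('pics/c3.png',cv2.resize(s[220:370,360:530],None,fx=4,fy=4,interpolation=2))
```

```text
(no output)
```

View pics/c1.png

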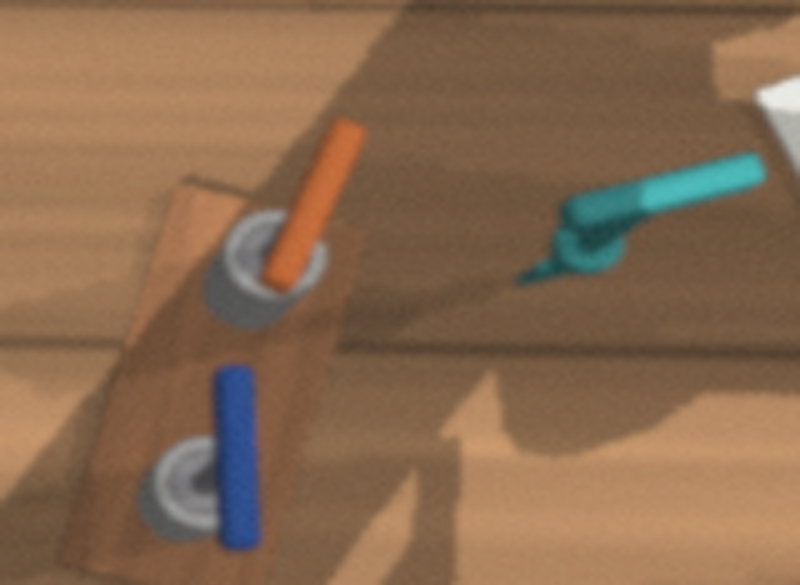

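View pics/c2.png

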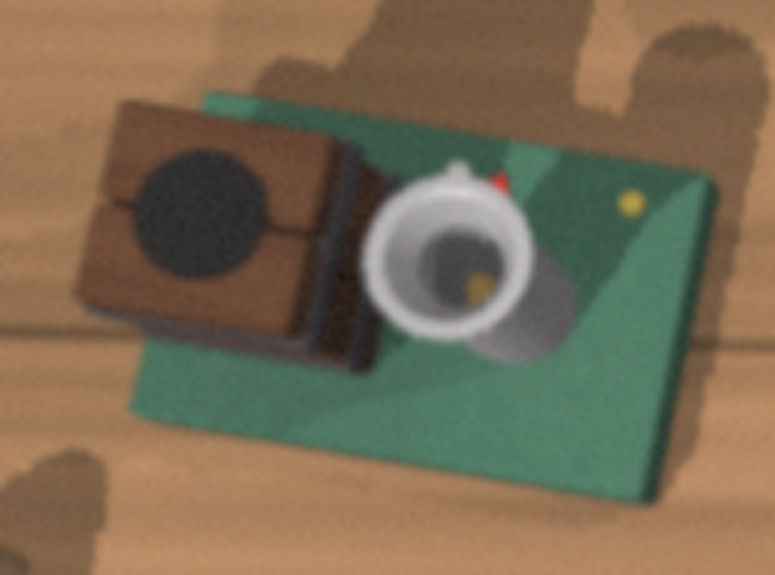

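View pics/c3.png

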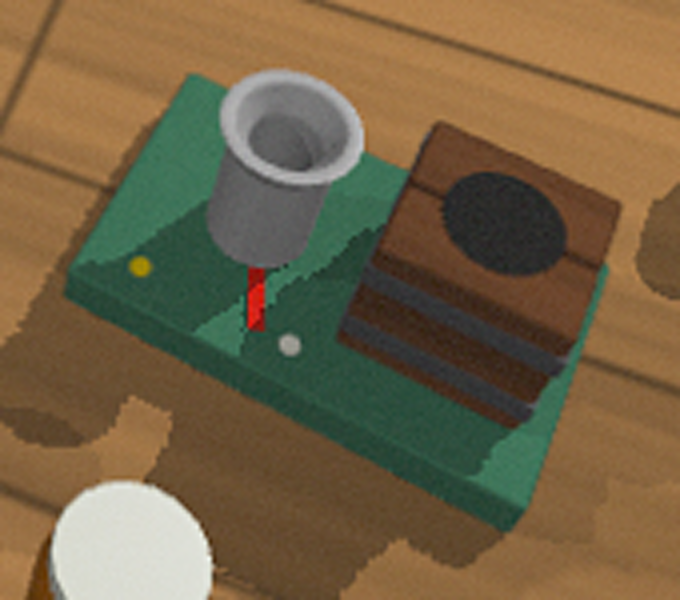

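Candidates: orange key in a stand tube at top (402,135) / scene (230,178) is the one wanted. The others are turquoise at top (470,137), blue in the other tube at (387,191) and a loose yellow at (404,272). The close crop confirms the orange bar stands over a grey tube. In the carrier crop, the mouth is at about top (180,146), the red pointer at (190,131), near white, and the yellow dot at (216,135).

```bash
cat > h.py <<'E'
from bench import *
import numpy as np, cv2
def ray(c,uv,k=None):
    k=k or get_calibration(c);K=k['camera_matrix']
    d=(np.array(uv,float)-K[:2,2])/K[0,0]; p=d.copy()
    for _ in range(20): p=d/(1+k['k1']*(p@p))
    R=k['R'];return -R.T@k['t'],R.T@np.r_[p,1]
def atz(c,uv,z,k=None):
    o,d=ray(c,uv,k);return o+d*(z-o[2])/d[2]
def proj(c,X,k=None):
    k=k or get_calibration(c);K=k['camera_matrix']
    q=k['R']@np.array(X)+k['t'];p=q[:2]/q[2];p=p*(1+k['k1']*(p@p));return K[0,0]*p+K[:2,2]
def tri(r1,r2):
    A=np.zeros((3,3));b=np.zeros(3)
    for o,d in(r1,r2):
        d=d/np.linalg.norm(d);P=np.eye(3)-np.outer(d,d);A+=P;b+=P@o
    x=np.linalg.solve(A,b);return x,[np.linalg.norm(np.cross(x-o,d/np.linalg.norm(d))) for o,d in(r1,r2)]
def blob(im,lo,hi,box):
    h=cv2.cvtColor(im,cv2.COLOR_BGR2HSV);m=cv2.inRange(h,lo,hi);z=np.zeros_like(m);l,t,r,b=box;z[t:b,l:r]=m[t:b,l:r]
    n,lab,st,ce=cv2.connectedComponentsWithStats(z);i=1+st[1:,4].argmax();return (lab==i)
def bar(m):
    ys,xs=np.nonzero(m);P=np.c_[xs,ys].astype(float);c=P.mean(0);_,_,V=np.linalg.svd(P-c);a=(P-c)@V[0]
    L=np.sqrt(12*np.var(a))/2
    return c,c-V[0]*L,c+V[0]*L,len(P)
E
python3 - <<'E'
from h import *
T=cv2.imread('pics/top0.png');S=cv2.imread('pics/scene0.png')
for n,lo,hi,bt,bs in(('orange',(5,180,120),(14,255,255),(380,105,425,165),(205,160,250,195)),('blue',(105,120,60),(125,255,255),(375,160,400,220),(250,135,285,175))):
    a=bar(blob(T,lo,hi,bt));b=bar(blob(S,lo,hi,bs))
    print(n,a,b)
    print(' tri c',tri(ray('top',a[0]),ray('scene',b[0])))
    for i in(0,1,2):print('  top z.153',atz('top',a[i],.153).round(4),' scene z.15',atz('scene',b[i],.150).round(4))
# carrier
for n,uv,z in(('mouth',(90+448/5,95+257/5),.113),('white',(90+458/5,95+170/5),.028),('yellow',(90+631/5,95+204/5),.028),('redtip',(90+500/5,95+180/5),.028),('gSE',(90+714/5,95+180/5),.028),('gNE',(90+650/5,95+500/5),.028),('gSW',(90+205/5,95+95/5),.028),('gNW',(90+133/5,95+408/5),.028)):
    print(n,atz('top',uv,z).round(4))
for n,uv,z in(('mouth',(360+291/4,220+127/4),.113),('white',(360+290/4,220+345/4),.028),('yellow',(360+140/4,220+267/4),.028),('redtip',(360+256/4,220+330/4),.028),('c1',(360+190/4,220+74/4),.028),('c2',(360+67/4,220+278/4),.028),('c3',(360+510/4,220+515/4),.028),('c4',(360+605/4,220+268/4),.028)):
    print('scene',n,atz('scene',uv,z).round(4))
E
```

```text
orange (array([398.6, 142.4]), array([400.14919334, 143.94919334]), array([397.05080666, 140.85080666]), 5) (array([228.10196078, 178.6745098 ]), array([243.37844297, 169.66340837]), array([212.8254786 , 187.68561123]), 255)
 tri c (array([ 0.60681824, -0.22370402,  0.13824251]), [np.float64(0.005740903233482794), np.float64(0.005740903233482842)])
  top z.153 [ 0.5997 -0.2156  0.153 ]  scene z.15 [ 0.6177 -0.221   0.15  ]
  top z.153 [ 0.5968 -0.2184  0.153 ]  scene z.15 [ 0.5808 -0.2068  0.15  ]
  top z.153 [ 0.6026 -0.2127  0.153 ]  scene z.15 [ 0.6529 -0.2346  0.15  ]
blue (array([386.83794466, 191.79841897]), array([386.34042364, 172.64619151]), array([387.33546569, 210.95064643]), 253) (array([265.42780749, 152.79144385]), array([273.29280278, 142.24914068]), array([257.5628122 , 163.33374702]), 187)
 tri c (array([ 0.50763162, -0.19501108,  0.14505725]), [np.float64(0.00029315047465282334), np.float64(0.0002931504746528297)])
  top z.153 [ 0.5063 -0.1934  0.153 ]  scene z.15 [ 0.5127 -0.1918  0.15  ]
  top z.153 [ 0.542  -0.1926  0.153 ]  scene z.15 [ 0.4724 -0.1942  0.15  ]
  top z.153 [ 0.4711 -0.1942  0.153 ]  scene z.15 [ 0.5508 -0.1896  0.15  ]
mouth [0.5956 0.2088 0.113 ]
white [0.6574 0.2396 0.028 ]
yellow [0.6433 0.162  0.028 ]
redtip [0.6532 0.2207 0.028 ]
gSE [0.6549 0.1258 0.028 ]
gNE [0.5114 0.1466 0.028 ]
gSW [0.6898 0.3546 0.028 ]
gNW [0.5478 0.3743 0.028 ]
scene mouth [0.5997 0.2104 0.113 ]
scene white [0.6579 0.2412 0.028 ]
scene yellow [0.6458 0.1633 0.028 ]
scene redtip [0.6566 0.2244 0.028 ]
scene c1 [0.5181 0.1536 0.028 ]
scene c2 [0.6663 0.1322 0.028 ]
scene c3 [0.7009 0.35   0.028 ]
scene c4 [0.5531 0.376  0.028 ]
```

jog_arm --pt "0 0 0.18 30 15 5 94" --pt "0 0 0.18 40 25 5 94" --pt "0 0 0.18 40 25 5 94" --pt "0 0 0.18 40 25 5 94" --pt "0 0 0.18 40 25 5 94" --pt "0 0 0.18 40 25 5 94" --pt "0 0 0.18 40 25 5 94" --pt "0 0 0.18 40 25 5 94" --pt "0 0 0.18 40 25 0 94" --pt "0 0 0.18 40 25 0 94" --pt "0 0 0.18 30 25 0 94" --pt "0 0 0.18 20 20 0 94"

```text
time: 2.0
tool_pos: [0.5821, -0.2454, 0.3423]
ee_rot: [-3.141, -0.0, 0.855]
wrist_force: [-0.7, -1.0, -0.6]
width: 0.0937
```

Run:
```python
from h import *
o=get_obs();print({k:o[k].round(3) if k!='time' else o[k] for k in('time','tool_pos','ee_rot','joint_positions')})
k=get_calibration('wrist');im=snapshot('wrist');cv2.imwrite('pics/w1.png',im[:,:,::-1])
print('cam',-k['R'].T@k['t'],k['R'][2],k['camera_matrix'][0,0],k['k1'])
for z in(.14,.157):
  print('pred',proj('wrist',(.6177,-.221,z),k),proj('wrist',(.5808,-.2068,z),k),proj('wrist',(.6529,-.2346,z),k))
import pickle;pickle.dump(k,open('k1.pkl','wb'))
im=snapshot('top');cv2.imwrite('pics/top1.png',im[:,:,::-1])
```

```text
{'time': 2.0, 'tool_pos': array([ 0.582, -0.245,  0.342]), 'ee_rot': array([-3.141, -0.   ,  0.855]), 'joint_positions': array([-0.489,  0.269,  1.082,  0.   ,  1.79 , -1.344])}
cam [ 0.52866115 -0.19813746  0.4239342 ] [ 0.18732945 -0.16215184 -0.96882117] 283.88953854580234 -0.03022586720769866
pred [358.82170076 209.95503745] [346.72953101 174.55142156] [369.58820771 241.71930029]
pred [361.14939122 214.76346   ] [348.40385741 177.36421658] [372.44809566 248.1806291 ]
```

View pics/w1.png

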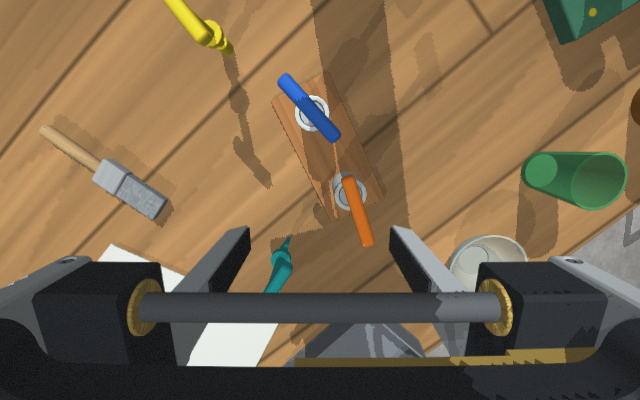

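The wrist picture shows the orange bar from (348,180) to (368,244) over its tube, matching the prediction from the scene camera. Blue is at (310,108) and turquoise at (282,262).

Run:
```python
from h import *
import pickle;k=pickle.load(open('k1.pkl','rb'))
W=cv2.imread('pics/w1.png');T=cv2.imread('pics/top0.png');S=cv2.imread('pics/scene0.png')
b=bar(blob(W,(5,150,100),(16,255,255),(335,165,385,260)));print(b)
P=[atz('wrist',p,.155,k) for p in b[:3]];print(np.round(P,4),np.arctan2(*(P[2]-P[1])[1::-1]),np.linalg.norm(P[2]-P[1]))
s=bar(blob(S,(5,150,100),(16,255,255),(205,160,250,195)))
Q=[atz('scene',p,.150) for p in s[:3]];print(np.round(Q,4),np.arctan2(*(Q[2]-Q[1])[1::-1]),np.linalg.norm(Q[2]-Q[1]))
h=cv2.cvtColor(T,cv2.COLOR_BGR2HSV);print(h[133:138,400:405])
t=bar(blob(T,(0,190,140),(12,255,255),(385,110,420,165)))
Q=[atz('top',p,.155) for p in t[:3]];print(t,np.round(Q,4),np.arctan2(*(Q[2]-Q[1])[1::-1]),np.linalg.norm(Q[2]-Q[1]))
# turquoise bar
a=bar(blob(T,(80,100,60),(95,255,255),(435,110,500,165)));c=bar(blob(S,(80,100,60),(95,255,255),(150,150,205,180)))
print('turq',tri(ray('top',a[0]),ray('scene',c[0])))
# tube mouths in wrist
print('tube',atz('wrist',(349,191),.075,k))
```

```text
(array([357.95043732, 211.26627794]), array([346.79739111, 176.60017613]), array([369.10348353, 245.93237975]), 1029)
[[ 0.6135 -0.2213  0.155 ]
 [ 0.5796 -0.2076  0.155 ]
 [ 0.6496 -0.2359  0.155 ]] -0.38483637364599854 0.075545387255886
[[ 0.6177 -0.2208  0.15  ]
 [ 0.5804 -0.2058  0.15  ]
 [ 0.6534 -0.2351  0.15  ]] -0.3809880175227528 0.07868432701168404
[[[ 11 172 151]
  [ 11 176 174]
  [ 11 177 187]
  [ 11 177 193]
  [ 11 177 196]]

 [[ 11 172 163]
  [ 11 177 182]
  [ 11 179 189]
  [ 11 177 193]
  [ 11 177 196]]

 [[ 11 177 170]
  [ 11 179 184]
  [ 10 176 193]
  [ 11 174 196]
  [ 11 176 197]]

 [[ 10 182 177]
  [ 11 179 189]
  [ 11 179 192]
  [ 11 180 196]
  [ 11 175 195]]

 [[ 11 176 185]
  [ 11 180 190]
  [ 11 174 196]
  [ 11 182 195]
  [ 11 177 190]]]Traceback (most recent call last):
  File "<stdin>", line 9, in <module>
  File "h.py", line 20, in blob
    n,lab,st,ce=cv2.connectedComponentsWithStats(z);i=1+st[1:,4].argmax();return (lab==i)
                                                        ~~~~~~~~~~~~~~~^^
ValueError: attempt to get argmax of an empty sequence
```

jog_arm --pt "0 0 0.165 17 12 0 60" --pt "0 0 0.165 16 12 0 60" --pt "0 0 0 0 0 -30 60" --pt "0 0 0 0 0 -16 60" --pt "0 0 0 0 0 0 60" --pt "0 0 0 0 0 0 60"

```text
time: 2.85
tool_pos: [0.6136, -0.2233, 0.2978]
ee_rot: [3.14, 0.0, 1.177]
wrist_force: [-0.8, -0.1, 0.1]
width: 0.0599
```

Run:
```python
from h import *
import pickle
o=get_obs();print({k:o[k].round(4) if k!='time' else o[k] for k in('time','tool_pos','ee_rot')})
k=get_calibration('wrist');im=snapshot('wrist');cv2.imwrite('pics/w2.png',im[:,:,::-1]);W=im[:,:,::-1].copy()
b=bar(blob(W,(5,150,90),(16,255,255),(100,100,600,380)));print(b)
P=[atz('wrist',p,.154,k) for p in b[:3]];print(np.round(P,4),np.arctan2(*(P[2]-P[1])[1::-1]),np.linalg.norm(P[2]-P[1]))
```

```text
{'time': 2.85, 'tool_pos': array([ 0.6136, -0.2233,  0.2978]), 'ee_rot': array([3.1402e+00, 1.0000e-04, 1.1766e+00])}
(array([321.11118737, 214.79615649]), array([320.82796332, 171.50644194]), array([321.39441142, 258.08587103]), 1457)
[[ 0.613  -0.221   0.154 ]
 [ 0.5795 -0.2074  0.154 ]
 [ 0.6493 -0.2358  0.154 ]] -0.38614611400147286 0.07534872431145086
```

View pics/w2.png

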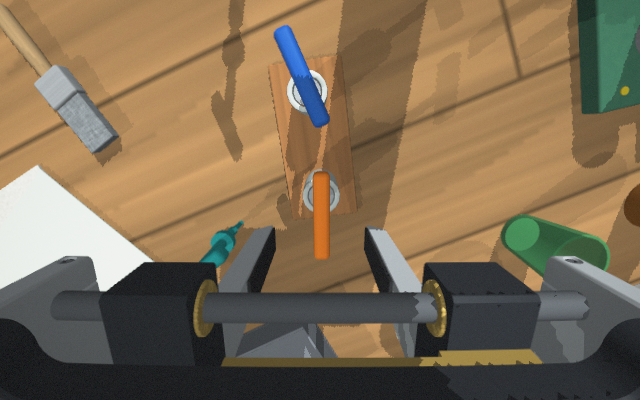

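The bar is centred between the fingers, vertical at column 321. Before lowering I'll check that the turquoise key is clear of the left finger.

Run:
```python
from h import *
a=atz('top',(455,137),.15);b=atz('top',(492,128),.15);print(a,b,atz('top',(458,143),.07))
print(atz('scene',(162,166),.15),atz('scene',(193,169),.15))
```

```text
[ 0.6125594  -0.32116468  0.15      ] [ 0.6308944  -0.39020922  0.15      ] [ 0.6237553  -0.35461462  0.07      ]
[ 0.64217566 -0.37493315  0.15      ] [ 0.62276578 -0.30694505  0.15      ]
```

jog_arm --pt "0 0 0.01 1 1.5 -30 60" --pt "0 0 0 0 0 -30 60" --pt "0 0 0 0 0 -12 60" --pt "0 0 0 0 0 0 40" --pt "0 0 0 0 0 0 20" --pt "0 0 0 0 0 0 0" --pt "0 0 0 0 0 0 0" --pt "0 0 0 0 0 0 0"

```text
time: 3.9
tool_pos: [0.6148, -0.2213, 0.2251]
ee_rot: [3.141, 0.0, 1.188]
wrist_force: [-0.3, -2.2, 2.6]
width: 0.0136
```

Gripped at a width of 13.6 mm. Lifting.

jog_arm --pt "0 0 0 0 0 15 0" --pt "0 0 0 0 0 40 0" --pt "0 0 0 0 0 45 0" --pt "0 0 0 0 0 45 0" --pt "0 0 0 0 0 15 0" --pt "0 0 0 0 0 0 0"

```text
time: 4.65
tool_pos: [0.6149, -0.2212, 0.3856]
ee_rot: [3.14, -0.0, 1.188]
wrist_force: [-0.1, 0.2, -3.0]
width: 0.0137
```

Run:
```python
from h import *
o=get_obs();print({k:np.round(o[k],4) for k in('time','tool_pos','ee_rot','width','wrist_force')})
for c in('wrist','scene'):
    cv2.imwrite(f'pics/{c}3.png',snapshot(c)[:,:,::-1])
p=o['tool_pos'];k=get_calibration('scene')
print('pred bottom',proj('scene',p-[0,0,.218],k),'bar',proj('scene',p-[0,0,.078],k))
S=cv2.imread('pics/scene3.png');cv2.imwrite('pics/c4.png',cv2.resize(S[70:250,150:330],None,fx=3.3,fy=3.3,interpolation=2))
```

```text
{'time': np.float64(4.65), 'tool_pos': array([ 0.6149, -0.2212,  0.3856]), 'ee_rot': array([ 3.1398e+00, -1.0000e-04,  1.1880e+00]), 'width': np.float64(0.0137), 'wrist_force': array([-0.1168,  0.1884, -3.0128])}
pred bottom [227.30231587 171.5361239 ] bar [213.9108503  113.67220804]
```

View pics/wrist3.png

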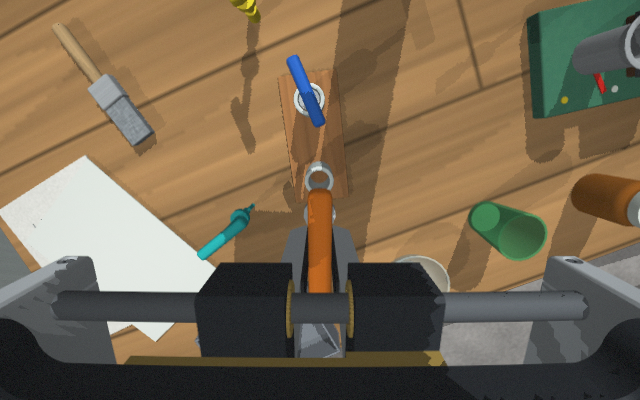

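View pics/c4.png

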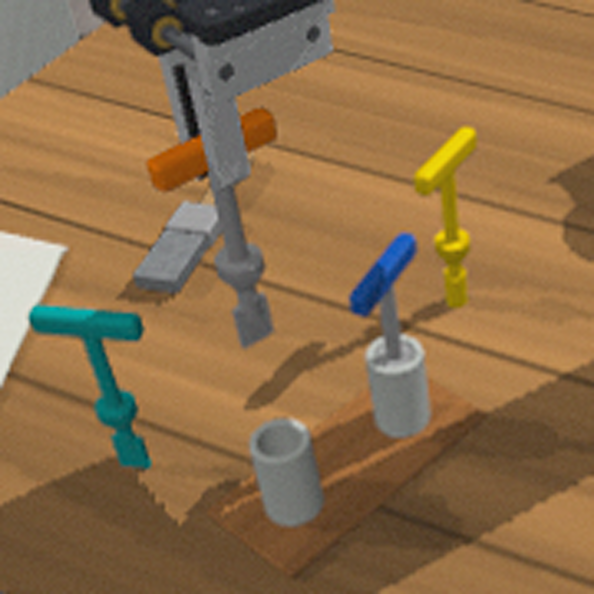

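The key hangs straight. Its blade end is at scene (227,173), and I predicted (227,171.5). Next, move near the well with the tool past it, to measure the mouth and pointer unobstructed.

jog_arm --pt "0 0 0.05 3 25 0 0" --pt "0 0 0.06 4 45 0 0" --pt "0 0 0.07 4 50 0 0" --pt "0 0 0.07 4 50 0 0" --pt "0 0 0.07 4 50 0 0" --pt "0 0 0.07 4 50 0 0" --pt "0 0 0.07 4 50 0 0" --pt "0 0 0.06 4 50 0 0" --pt "0 0 0.05 5 45 0 0" --pt "0 0 0.04 6 29 0 0" --pt "0 0 0 0 0 0 0" --pt "0 0 0 0 0 0 0"

```text
time: 6.25
tool_pos: [0.6562, 0.2233, 0.3835]
ee_rot: [-3.139, 0.0, 1.799]
wrist_force: [0.5, -0.1, -1.3]
width: 0.0136
```

Run:
```python
from h import *
import pickle
o=get_obs();print({k:np.round(o[k],4) for k in('time','tool_pos','ee_rot','width','wrist_force')})
k=get_calibration('wrist');pickle.dump(k,open('k4.pkl','wb'))
cv2.imwrite('pics/w4.png',snapshot('wrist')[:,:,::-1])
print('pred mouth',proj('wrist',(.597,.209,.113),k))
```

```text
{'time': np.float64(6.25), 'tool_pos': array([0.6562, 0.2233, 0.3835]), 'ee_rot': array([-3.1392e+00,  2.0000e-04,  1.7990e+00]), 'width': np.float64(0.0136), 'wrist_force': array([ 0.525 , -0.0745, -1.2812])}
pred mouth [319.06521385 137.55573918]
```

View pics/w4.png

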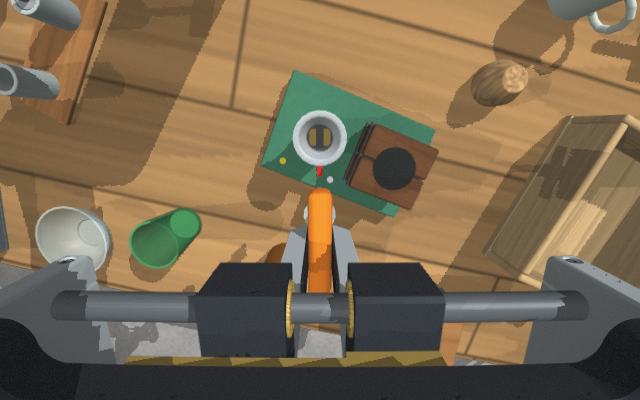

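The wrist view shows the mouth at (319,138). The brass lock with its dark slot runs nearly vertical in the picture, already in line with the bar. The red pointer is at (319,170), beside the white dot at (330,180).

Run:
```python
from h import *
import pickle;k=pickle.load(open('k4.pkl','rb'))
W=cv2.imread('pics/w4.png');cv2.imwrite('pics/c5.png',cv2.resize(W[95:205,265:375],None,fx=5.4,fy=5.4,interpolation=cv2.INTER_CUBIC))
# predicted circle overlay
m=cv2.resize(W[95:205,265:375],None,fx=5.4,fy=5.4,interpolation=cv2.INTER_CUBIC)
for r,z,c in((.026,.113,(0,0,255)),(.017,.098,(255,0,0)),(.017,.049,(0,255,0))):
  pts=[]
  for t in np.linspace(0,6.28,60):
    u=proj('wrist',(.597+r*np.cos(t),.209+r*np.sin(t),z),k);pts.append((u-[265,95]+.5)*5.4)
  cv2.polylines(m,[np.int32(pts)],True,c,1)
for s in(-1,1):
  p=[proj('wrist',(.597+np.cos(.23)*a-s*.0055*np.sin(.23),.209+np.sin(.23)*a+s*.0055*np.cos(.23),.042),k) for a in(-.017,.017)]
  cv2.polylines(m,[np.int32([(u-[265,95]+.5)*5.4 for u in p])],False,(255,0,255),1)
cv2.imwrite('pics/c6.png',m)
```

```text
(no output)
```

View pics/c5.png

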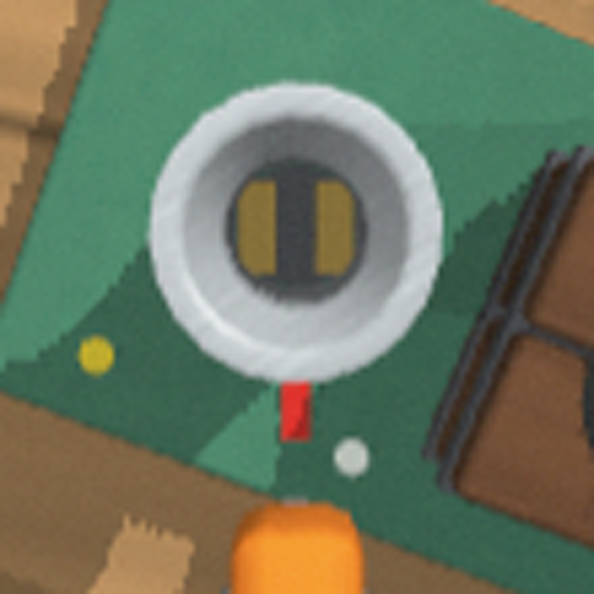

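View pics/c6.png

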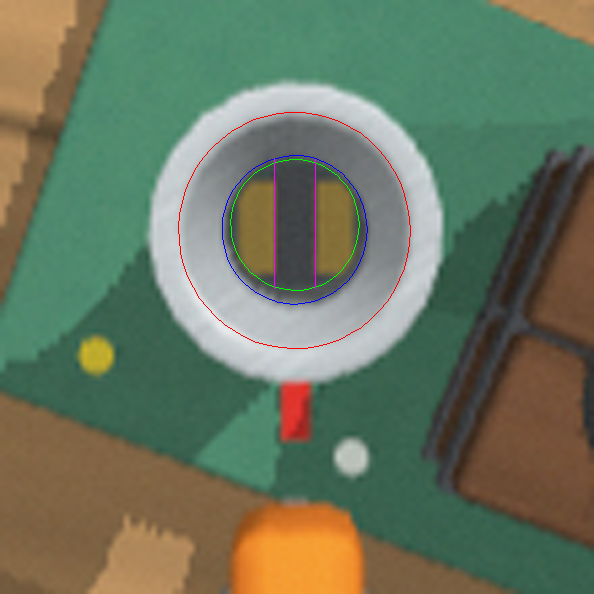

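jog_arm --pt "0 0 0 -30 -7 0 0" --pt "0 0 0 -29 -7 0 0" --pt "0 0 0 0 0 0 0" --pt "0 0 0 0 0 0 0"

```text
time: 6.8
tool_pos: [0.598, 0.208, 0.3852]
ee_rot: [3.14, -0.0, 1.797]
wrist_force: [0.7, 0.7, -1.8]
width: 0.0132
```

Run:
```python
from h import *
o=get_obs();print({k:np.round(o[k],4) for k in('time','tool_pos','ee_rot','width','wrist_force')})
for c in('wrist','scene','top'):cv2.imwrite(f'pics/{c}5.png',snapshot(c)[:,:,::-1])
p=o['tool_pos']
for c in('scene','top'):print(c,proj(c,p-[0,0,.217]),proj(c,(.597,.209,.113)))
W=cv2.imread('pics/wrist5.png');S=cv2.imread('pics/scene5.png')
cv2.imwrite('pics/c7.png',np.hstack([cv2.resize(W[120:280,240:400],(400,400),interpolation=2),cv2.resize(S[180:300,370:490],(400,400),interpolation=2)]))
```

```text
{'time': np.float64(6.8), 'tool_pos': array([0.598 , 0.208 , 0.3852]), 'ee_rot': array([ 3.1403, -0.    ,  1.7968]), 'width': np.float64(0.0132), 'wrist_force': array([ 0.7056,  0.7402, -1.7642])}
scene [438.12687455 232.03919153] [432.34604608 250.44440193]
top [169.05805391 137.26080923] [179.52196303 145.70580268]
```

View pics/c7.png

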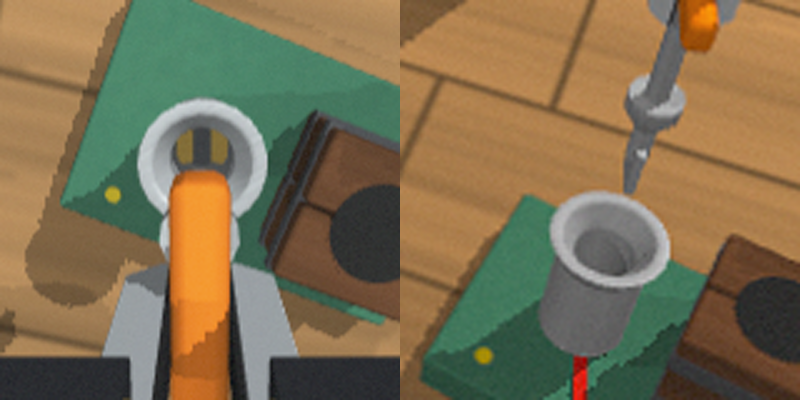

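jog_arm --pt "0 0 0 -1 1 -20 0" --pt "0 0 0 0 0 -25 0" --pt "0 0 0 0 0 -25 0" --pt "0 0 0 0 0 -10 0" --pt "0 0 0 0 0 0 0" --pt "0 0 0 0 0 0 0"

```text
time: 7.7
tool_pos: [0.5973, 0.2099, 0.3061]
ee_rot: [3.139, -0.0, 1.798]
wrist_force: [0.3, 0.1, -1.5]
width: 0.0139
```

Run:
```python
from h import *
o=get_obs();print({k:np.round(o[k],4) for k in('time','tool_pos','ee_rot','width','wrist_force','wrist_torque')})
for c in('wrist','scene','top'):cv2.imwrite(f'pics/{c}6.png',snapshot(c)[:,:,::-1])
W=cv2.imread('pics/wrist6.png');S=cv2.imread('pics/scene6.png')
cv2.imwrite('pics/c8.png',np.hstack([cv2.resize(W[120:280,240:400],(400,400),interpolation=2),cv2.resize(S[200:320,370:490],(400,400),interpolation=2)]))
```

```text
{'time': np.float64(7.7), 'tool_pos': array([0.5973, 0.2099, 0.3061]), 'ee_rot': array([ 3.1392e+00, -1.0000e-04,  1.7979e+00]), 'width': np.float64(0.0139), 'wrist_force': array([ 0.2785,  0.0815, -1.4723]), 'wrist_torque': array([ 0.0743, -0.0823,  0.0063])}
```

View pics/c8.png

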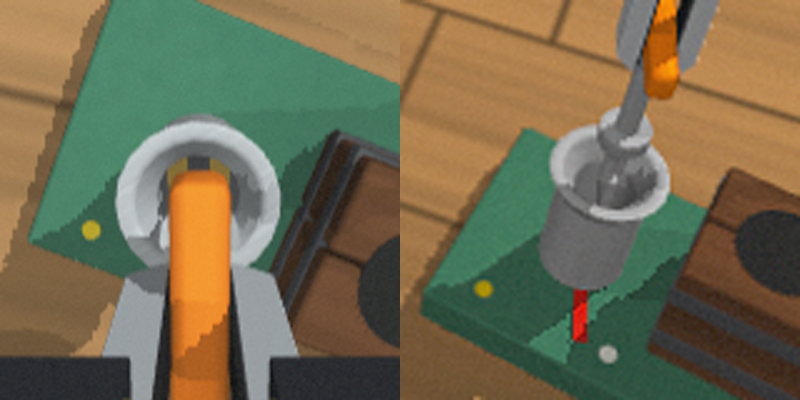

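The blade is inside the bore with no contact force, and the slot is still aligned. Lowering on.

jog_arm --pt "0 0 0 0 0 -15 0" --pt "0 0 0 0 0 -15 0" --pt "0 0 0 0 0 -5 0" --pt "0 0 0 0 0 0 0"

```text
time: 8.35
tool_pos: [0.5964, 0.2097, 0.2684]
ee_rot: [-3.139, -0.0, 1.798]
wrist_force: [-0.1, 0.4, -2.1]
width: 0.0138
```

jog_arm --pt "0 0 0 0 0 -6 0" --pt "0 0 0 0 0 -6 0" --pt "0 0 0 0 0 0 0"

```text
time: 8.72
tool_pos: [0.5965, 0.2097, 0.2569]
ee_rot: [-3.14, -0.0, 1.798]
wrist_force: [0.5, -0.0, -2.2]
width: 0.014
```

jog_arm --pt "0 0 0 0 0 -4 0" --pt "0 0 0 0 0 -2 0" --pt "0 0 0 0 0 0 0"

```text
time: 9.1
tool_pos: [0.5967, 0.2098, 0.2514]
ee_rot: [-3.141, -0.0, 1.798]
wrist_force: [0.0, 1.0, -1.4]
width: 0.0136
```

jog_arm --pt "0 0 0 0 0 -1.5 0" --pt "0 0 0 0 0 -1 0" --pt "0 0 0 0 0 0 0" --pt "0 0 0 0 0 0 0"

```text
time: 9.6
tool_pos: [0.5967, 0.2098, 0.2492]
ee_rot: [3.142, -0.0, 1.798]
wrist_force: [0.1, -0.4, -2.3]
width: 0.0138
```

jog_arm --pt "0 0 0 0 0 -1 0" --pt "0 0 0 0 0 -1 0" --pt "0 0 0 0 0 0 0"

```text
time: 9.98
tool_pos: [0.597, 0.2099, 0.2491]
ee_rot: [3.139, -0.0, 1.798]
wrist_force: [-1.3, -1.6, 4.7]
width: 0.0134
```

Run:
```python
from h import *
o=get_obs();print({k:np.round(o[k],4) for k in('time','tool_pos','ee_rot','width','wrist_force','wrist_torque')})
for c in('wrist','scene'):cv2.imwrite(f'pics/{c}9.png',snapshot(c)[:,:,::-1])
W=cv2.imread('pics/wrist9.png');S=cv2.imread('pics/scene9.png')
cv2.imwrite('pics/c9.png',np.hstack([cv2.resize(W[120:280,240:400],(400,400),interpolation=2),cv2.resize(S[200:320,370:490],(400,400),interpolation=2)]))
```

```text
{'time': np.float64(9.975), 'tool_pos': array([0.597 , 0.2099, 0.2491]), 'ee_rot': array([ 3.1392e+00, -1.0000e-04,  1.7980e+00]), 'width': np.float64(0.0134), 'wrist_force': array([-1.2843, -1.5531,  4.7348]), 'wrist_torque': array([-0.0485,  0.2254,  0.0098])}
```

View pics/c9.png

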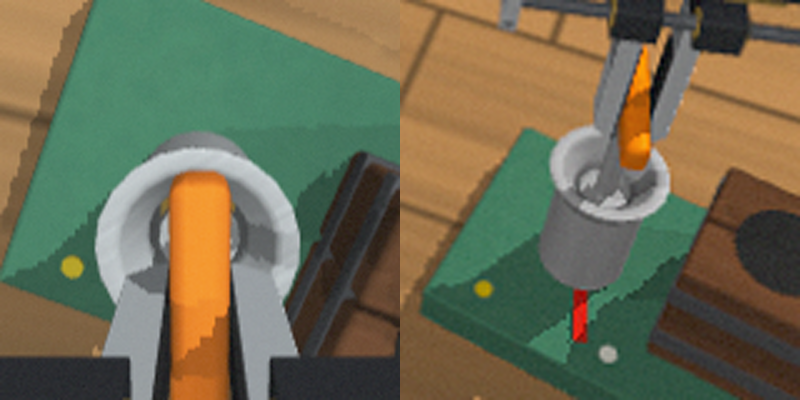

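The blade has reached the slot floor: force is up about 6 N and the height matches 32 mm. The pointer hasn't moved. Easing up 1 mm and turning clockwise.

jog_arm --pt "0 0 0 0 0 1 0" --pt "0 0 -0.1 0 0 0 0" --pt "0 0 -0.12 0 0 0 0" --pt "0 0 -0.12 0 0 0 0" --pt "0 0 -0.12 0 0 0 0" --pt "0 0 -0.12 0 0 0 0" --pt "0 0 -0.12 0 0 0 0" --pt "0 0 -0.12 0 0 0 0" --pt "0 0 -0.1 0 0 0 0" --pt "0 0 0 0 0 0 0"

```text
time: 11.32
tool_pos: [0.5971, 0.2097, 0.2491]
ee_rot: [3.14, -0.001, 0.879]
wrist_force: [-0.2, -1.5, 4.9]
width: 0.0136
```

```bash
cat > look.py <<'E'
from h import *
import sys
n=sys.argv[1]
o=get_obs();print({k:np.round(o[k],4) for k in('time','tool_pos','ee_rot','width','wrist_force','wrist_torque')})
for c in('wrist','scene'):cv2.imwrite(f'pics/{c}{n}.png',snapshot(c)[:,:,::-1])
W=cv2.imread(f'pics/wrist{n}.png');S=cv2.imread(f'pics/scene{n}.png')
cv2.imwrite(f'pics/c{n}.png',np.hstack([cv2.resize(W[80:300,210:430],(400,400),interpolation=2),cv2.resize(S[200:320,370:490],(400,400),interpolation=2)]))
E
python3 look.py 10
```

```text
{'time': np.float64(11.325), 'tool_pos': array([0.5971, 0.2097, 0.2491]), 'ee_rot': array([ 3.1401e+00, -1.2000e-03,  8.7910e-01]), 'width': np.float64(0.0136), 'wrist_force': array([-0.1973, -1.4519,  4.8765]), 'wrist_torque': array([-0.2658, -0.123 ,  0.063 ])}
```

View pics/c10.png

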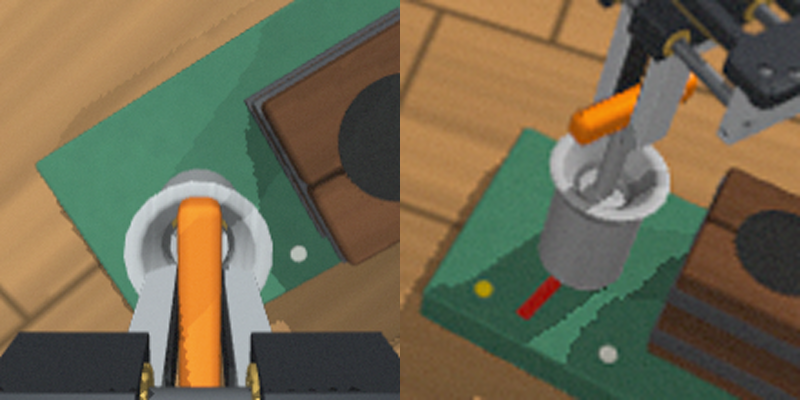

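The pointer is following with the expected lag and is short of the yellow dot. Continuing.

jog_arm --pt "0 0 -0.08 0 0 0 0" --pt "0 0 -0.08 0 0 0 0" --pt "0 0 -0.08 0 0 0 0" --pt "0 0 0 0 0 0 0"

```text
time: 11.92
tool_pos: [0.5971, 0.2096, 0.249]
ee_rot: [3.14, -0.001, 0.639]
wrist_force: [-0.7, -0.8, 5.3]
width: 0.0139
```

```bash
python3 look.py 11
```

```text
{'time': np.float64(11.925), 'tool_pos': array([0.5971, 0.2096, 0.249 ]), 'ee_rot': array([ 3.1404e+00, -1.4000e-03,  6.3880e-01]), 'width': np.float64(0.0139), 'wrist_force': array([-0.6535, -0.8388,  5.269 ]), 'wrist_torque': array([-0.3032, -0.0765,  0.0824])}
```

View pics/c11.png

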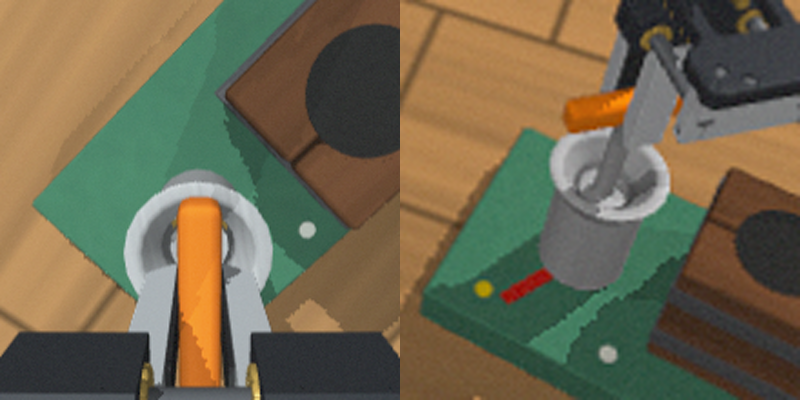

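jog_arm --pt "0 0 -0.06 0 0 0 0" --pt "0 0 -0.04 0 0 0 0" --pt "0 0 0 0 0 0 0"

```text
time: 12.4
tool_pos: [0.5971, 0.2096, 0.249]
ee_rot: [3.14, -0.001, 0.539]
wrist_force: [-0.4, -0.9, 4.9]
width: 0.0138
```

```bash
python3 look.py 12
```

```text
{'time': np.float64(12.4), 'tool_pos': array([0.5971, 0.2096, 0.249 ]), 'ee_rot': array([ 3.1405e+00, -1.4000e-03,  5.3910e-01]), 'width': np.float64(0.0138), 'wrist_force': array([-0.4404, -0.908 ,  4.8879]), 'wrist_torque': array([-0.3388, -0.0565,  0.1482])}
```

View pics/c12.png

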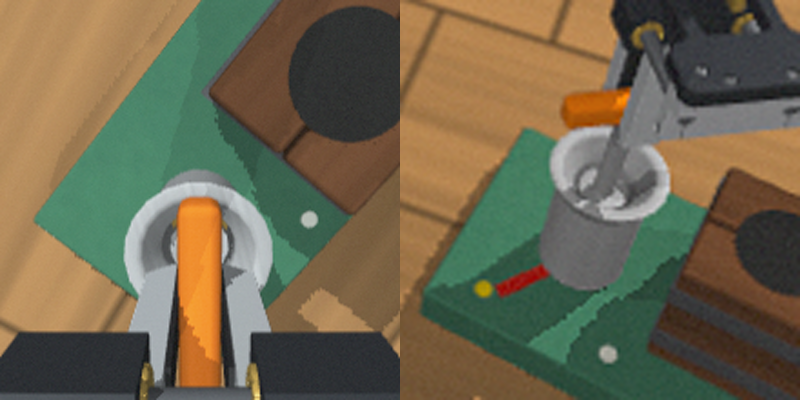

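jog_arm --pt "0 0 -0.04 0 0 0 0" --pt "0 0 -0.04 0 0 0 0" --pt "0 0 0 0 0 0 0"

```text
time: 12.88
tool_pos: [0.5971, 0.2096, 0.249]
ee_rot: [3.141, -0.001, 0.459]
wrist_force: [-0.2, -0.6, 5.7]
width: 0.0139
```

```bash
python3 look.py 13
python3 - <<'E'
from h import *
# red pointer direction in the scene views
for n in('0','9','10','11','12','13'):
    S=cv2.imread(f'pics/scene{n}.png');h=cv2.cvtColor(S,cv2.COLOR_BGR2HSV)
    m=(cv2.inRange(h,(0,170,70),(5,255,255))|cv2.inRange(h,(174,170,70),(180,255,255)))
    z=np.zeros_like(m);z[275:310,395:435]=m[275:310,395:435]
    ys,xs=np.nonzero(z);P=np.array([atz('scene',(x,y),.030)[:2] for x,y in zip(xs,ys)])
    d=P.mean(0)-[.600,.2104]  # scene-camera well axis
    c=P.mean(0);V=np.linalg.svd(P-c)[2][0];V*=np.sign(V@d)
    ang=np.arctan2(d[1],d[0]);print(n,len(P),'lock by mean',round(.62-.155-ang,3),'by axis',round(.62-.155-np.arctan2(V[1],V[0]),3))
E
```

```text
{'time': np.float64(12.875), 'tool_pos': array([0.5971, 0.2096, 0.249 ]), 'ee_rot': array([ 3.1406e+00, -1.5000e-03,  4.5910e-01]), 'width': np.float64(0.0139), 'wrist_force': array([-0.1666, -0.6353,  5.6506]), 'wrist_torque': array([-0.3544, -0.0556,  0.163 ])}
0 61 lock by mean 0.254 by axis 0.222
9 62 lock by mean 0.254 by axis 0.225
10 56 lock by mean 0.864 by axis 0.832
11 59 lock by mean 1.112 by axis 1.083
12 59 lock by mean 1.207 by axis 1.151
13 58 lock by mean 1.291 by axis 1.243
```

View pics/c13.png

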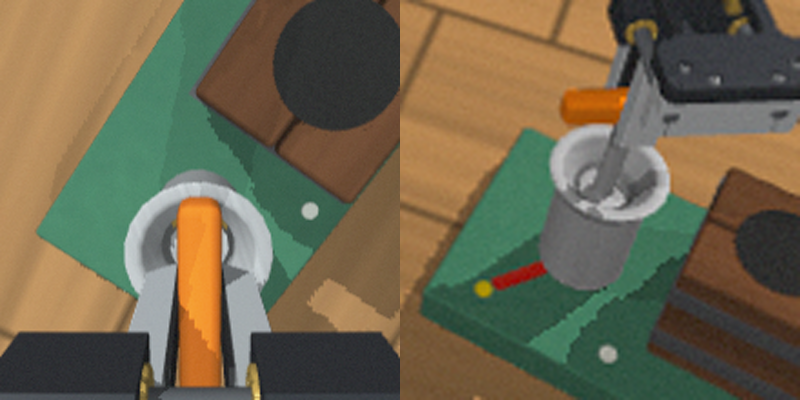

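The pointer points at the yellow dot and the lock reads about 1.24–1.29. One small extra turn should confirm the stop.

jog_arm --pt "0 0 -0.04 0 0 0 0" --pt "0 0 0 0 0 0 0"

```text
time: 13.22
tool_pos: [0.5971, 0.2097, 0.2491]
ee_rot: [3.141, -0.002, 0.42]
wrist_force: [-0.0, -1.4, 6.1]
width: 0.0135
```

```bash
python3 look.py 14
python3 - <<'E'
from h import *
S=cv2.imread('pics/scene14.png');h=cv2.cvtColor(S,cv2.COLOR_BGR2HSV)
m=(cv2.inRange(h,(0,170,70),(5,255,255))|cv2.inRange(h,(174,170,70),(180,255,255)))
z=np.zeros_like(m);z[275:310,395:435]=m[275:310,395:435]
ys,xs=np.nonzero(z);P=np.array([atz('scene',(x,y),.030)[:2] for x,y in zip(xs,ys)])
d=P.mean(0)-[.600,.2104];print(.465-np.arctan2(d[1],d[0]))
E
```

```text
{'time': np.float64(13.225), 'tool_pos': array([0.5971, 0.2097, 0.2491]), 'ee_rot': array([ 3.1407e+00, -1.7000e-03,  4.1970e-01]), 'width': np.float64(0.0135), 'wrist_force': array([-1.4000e-03, -1.3976e+00,  6.0767e+00]), 'wrist_torque': array([-0.3362, -0.099 ,  0.2694])}
1.292523467861832
```

At the stop: torque jumped to 0.27 N m and the pointer stayed put. Relaxing a little within the play, then releasing and going straight up.

jog_arm --pt "0 0 0.05 0 0 0 0" --pt "0 0 0 0 0 0 10" --pt "0 0 0 0 0 0 25" --pt "0 0 0 0 0 0 45" --pt "0 0 0 0 0 0 45" --pt "0 0 0 0 0 0 45" --pt "0 0 0 0 0 10 45" --pt "0 0 0 0 0 30 45" --pt "0 0 0 0 0 50 45" --pt "0 0 0 0 0 30 45" --pt "0 0 0 0 0 0 45"

```text
time: 14.7
tool_pos: [0.5973, 0.21, 0.3728]
ee_rot: [3.14, -0.008, 0.468]
wrist_force: [-0.5, -0.2, 0.6]
width: 0.0448
```

```bash
python3 look.py 15
python3 - <<'E'
from h import *
S=cv2.imread('pics/scene15.png');h=cv2.cvtColor(S,cv2.COLOR_BGR2HSV)
m=(cv2.inRange(h,(0,170,70),(5,255,255))|cv2.inRange(h,(174,170,70),(180,255,255)))
z=np.zeros_like(m);z[275:310,395:435]=m[275:310,395:435]
ys,xs=np.nonzero(z);P=np.array([atz('scene',(x,y),.030)[:2] for x,y in zip(xs,ys)])
d=P.mean(0)-[.600,.2104];print(.465-np.arctan2(d[1],d[0]))
T=snapshot('top')[:,:,::-1].copy();cv2.imwrite('pics/top15.png',T)
k=get_calibration('wrist');W=snapshot('wrist')[:,:,::-1].copy()
b=bar(blob(W,(5,150,90),(16,255,255),(200,80,450,300)))
P=[atz('wrist',p,.179,k) for p in b[:3]];print('bar',np.round(P,4),np.arctan2(*(P[2]-P[1])[1::-1]),np.linalg.norm(P[2]-P[1]))
b=bar(blob(S,(5,150,90),(16,255,255),(400,180,470,280)));print('scene bar',[atz('scene',p,.174).round(4) for p in b[:3]])
for im,c,bx in((T,'top',(375,160,400,220)),(S,'scene',(250,135,285,175))):
    print('blue',c,bar(blob(im,(105,120,60),(125,255,255),bx))[0])
E
```

```text
{'time': np.float64(14.7), 'tool_pos': array([0.5973, 0.21  , 0.3728]), 'ee_rot': array([ 3.1399, -0.0082,  0.468 ]), 'width': np.float64(0.0448), 'wrist_force': array([-0.4724, -0.2396,  0.58  ]), 'wrist_torque': array([-0.049 , -0.0727,  0.0093])}
1.2912356549129385
bar [[0.7182 0.228  0.179 ]
 [0.712  0.2461 0.179 ]
 [0.7247 0.2092 0.179 ]] -1.241171110006602 0.03898491863803107
scene bar [array([0.5997, 0.2076, 0.174 ]), array([0.5814, 0.2421, 0.174 ]), array([0.618 , 0.1733, 0.174 ])]
blue top [386.91056911 191.18699187]
blue scene [265.44680851 152.79787234]
```

View pics/c15.png

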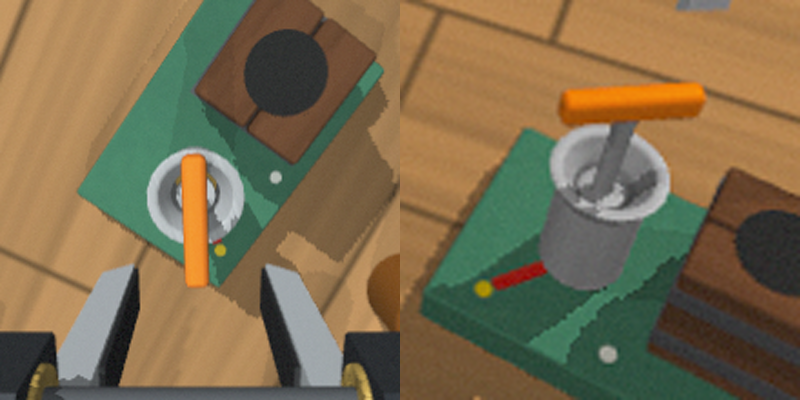

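View pics/scene15.png

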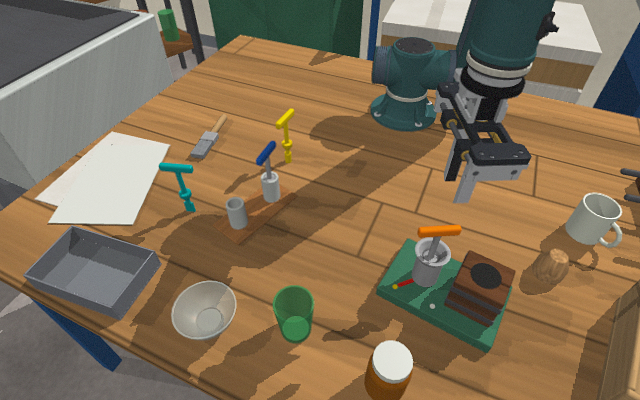

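The key stands in the slot with the arm clear. The pointer is on the yellow dot, and the blue key is within 0.6 px of its starting place in both views. The wrist-camera bar reading in that script caught something other than the bar (39 mm long), so I'm disregarding it. The scene camera puts the bar 3 mm from the well axis.

```bash
python3 -c "
from bench import *
print(close_job())"
```

```text
the job is handed in; nothing more can be done
None
```

I took the orange key out of its stand and lowered its blade to the slot floor. I then turned it clockwise to the stop, let go and backed off straight up. The job was handed in at about 15 s of the 45 s allowed; it gives no verdict.

**Last checks:**
- **Lock:** the pointer is on the yellow dot and reads about 1.29 rad, which is the 1.25 stop within my measuring error. At the stop the torque rose from 0.16 to 0.27 N m while the pointer stayed put.
- **Orange key:** it stands upright, with its bar 3 mm from the well axis in the scene camera. While still gripped, its lower end was at about 32 mm, judged from the tool height and the floor contact.
- **Blue key:** it moved less than 1 px in both views.
- **Arm:** it is clear of everything, with under 1 N at the wrist.

**Disagreements:** the last wrist-camera reading of the bar was a wrong colour patch, so I dropped it. The scene and top cameras differed by about 4 mm on the well, so I aligned the key to the slot with the wrist camera.

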